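# Clear the tipped roller from the turntable and close the rework box

## Task

One conveyor roller has tipped over on the freely spinning inspection turntable: lift it off without toppling or pushing off the two standing rollers and without setting the turntable whirling. Lay it on its side (do not drop it) in the empty compartment of the blue rework box, then close the lid fully and let go. Leave the two rollers already packed in their compartment, and leave the hammer and the timber block alone.

Things in the scene. Friction and masses are not known exactly. Their poses are not given: they have to be found in the camera images.
- tipped_roller: The tipped roller, lying on its side on the turntable: steel conveyor roller, 40 mm diameter, 64 mm long, 0.25 kg give or take, with two orange bands and black end faces. Origin at its centre; its x axis is the roller's own axis. It can roll, with slight rolling resistance.
- standing_roller0: A good roller standing on end on the turntable, to be left standing: steel conveyor roller, 40 mm diameter, 64 mm long, 0.25 kg give or take, with two orange bands and black end faces. Origin at the centre of its underside, z up its axis.
- standing_roller1: The other good roller standing on the turntable, alike in every way.
- turntable_base: Fixed foot of the turntable (200 mm across), which may stand on either side of the bench. Origin on the bench, on the vertical spindle axis. The round disc above it (black rubber top with a yellow rim, 320 mm across) has its flat top 42 mm above the bench.
- turntable (a joint): Angle of the turntable disc about its vertical spindle in rad, counter-clockwise from above. It turns freely at the lightest push, has no motor and no stop, and carries what stands on it.
- rework_box: Fixed blue plastic box, 140 (x) by 225 (y) by 60 mm high outside, walls and floor 5 mm; inside 55 mm deep, so lying rollers stay below the rim. It may be on either side of the bench. Origin at the centre of its underside; +x points away from the robot, to the lid's hinge, give or take a small yaw. A 5 mm divider (middle at y = -30 mm, top 50 mm above the bench) parts it into two.
- empty_bay (a point): Middle of the floor of the empty compartment, on the box's +y side (40 mm from the box's centre along +y), 5 mm above the bench; axes as the box. Inside it measures 130 mm along x and 135 mm along y. The filled compartment, beyond the divider, is 75 mm wide.
- packed_roller0: A roller already packed, lying loose in the filled compartment: steel conveyor roller, 40 mm diameter, 64 mm long, 0.25 kg give or take, with two orange bands and black end faces. Origin at its centre; its y axis is the roller's own axis.
- packed_roller1: The other packed roller, alike in every way.
- box_lid (a joint): Angle of the blue lid in rad: 0 = shut flat on the rim; it starts standing open at 1.65 to 1.85 (upright = 1.57, stop at 1.9), leaning away from the robot. The hinge is stiff: the lid stays where it is left and must be pushed all the way down, about 2 N at its free edge. The lid is a plate 140 by 225 mm, 8 mm thick, 0.18 kg.
- box_lid_hinge (a point): Middle of the lid's hinge line, on the box's far (+x) upper edge, 60 mm above the bench, in the plane of the lid's inner face; the line runs along the box's y. Axes turn with the lid: -x runs along the plate to its free edge (140 mm away), +z is square to the plate, out of its outer face.
- box_lid_handle (a point): Top of the black knob on the lid's outer face, 110 mm from the hinge line, halfway along y, 35 mm off the outer face.
- timber_block: Bystander: a timber block 170 by 60 by 50 mm lying on the bench beyond the work. Origin at the centre of its underside, x along its length.
- hammer: Bystander: a hammer 260 mm long with a red handle, lying on the bench beyond the work. Origin at the middle of its length at bench level, head toward +x.
Mind the look-alikes: they are no part of the job. Leave any green or turquoise look-alike of the tipped_roller alone.

How it is judged:
On the way, in this order (a step that is already met when the one before it is completed fails the run):
1. the tipped roller is lifted clear of the turntable, with both standing rollers still upright on it (height (world z) of tipped_roller above 0.1 m and angle between each of standing_roller0, standing_roller1's own z axis and vertical below 0.15 rad and horizontal distance between each of standing_roller0, standing_roller1 and turntable_base below 0.155 m and height (world z) of each of standing_roller0, standing_roller1 above 0.035 m), for 0.2 s.
2. the roller lies on its side in the empty compartment, let go and at rest (x of tipped_roller in the frame of rework_box between -0.066 and 0.066 m and y of tipped_roller in the frame of rework_box between -0.028 and 0.108 m and z of tipped_roller in the frame of rework_box between 0.015 and 0.032 m and angle between tipped_roller's own x axis and vertical between 1.4 and 1.74 rad and contact force between the fingers and tipped_roller below 0.1 N and linear speed of tipped_roller below 0.03 m/s), for 0.2 s.
At the end, for the whole second after the job is handed in: The lid is shut (within 0.06 rad); the tipped roller lies on its side (within 0.17 rad of level) on the floor of the empty compartment, let go and at rest; both packed rollers lie in the filled compartment; both standing rollers are upright (within 0.15 rad) on the turntable (all of step 2 and angle between each of standing_roller0, standing_roller1's own z axis and vertical below 0.15 rad and horizontal distance between each of standing_roller0, standing_roller1 and turntable_base below 0.155 m and height (world z) of each of standing_roller0, standing_roller1 above 0.035 m and value of joint box_lid below 0.06 rad and x of packed_roller0 in the frame of rework_box between -0.066 and 0.066 m and y of packed_roller0 in the frame of rework_box between -0.108 and -0.032 m and z of packed_roller0 in the frame of rework_box between 0.015 and 0.032 m and x of packed_roller1 in the frame of rework_box between -0.066 and 0.066 m and y of packed_roller1 in the frame of rework_box between -0.108 and -0.032 m and z of packed_roller1 in the frame of rework_box between 0.015 and 0.032 m); the robot touches nothing.
It fails at once if a standing roller is toppled (angle between any of standing_roller0, standing_roller1's own z axis and vertical above 0.5 rad).
It fails at once if the turntable is set whirling (faster than 2.5 rad/s) (velocity of joint turntable above 2.5 rad/s or velocity of joint turntable below -2.5 rad/s).
It fails at once if the tipped roller is dropped (falls free from more than about 3 cm) (contact force between the fingers and tipped_roller below 0.1 N and linear speed of tipped_roller above 0.8 m/s).
It fails at once if the hammer or the timber block is shifted by more than 3 cm (distance of any of hammer, timber_block from where it was at the start of the episode above 0.03 m).
It also fails if it takes over 64 s, if anything falls off the work surface, if the arm or the gripper's body presses on something with over 40 N, if the wrist force passes 120 N, or if a joint passes its speed limit or range.

## Robot

A 6-joint arm with a two-finger parallel gripper is mounted at the origin on the work surface. World frame = base frame: x ahead of the robot, y to its left, z up, the work surface at z = 0. Lengths are in m, angles in rad, forces in N, time in s.
With the tool pointing down it reaches from about 0.375 to 0.9 m from the base axis. Payload 3.1 kg.
Tool frame: the origin (TCP) lies at the centre of the arm's flange, where the gripper is bolted on; the fingertips stand 182 mm ahead of it and the grasp point (between the pads) lies 164 mm ahead of it; z points along the fingers, x is the direction in which the jaws open and shut, and the axes are right-handed (so a half turn about z gives the same grasp; the last joint's range is limited). The gripper opens to 87 mm and grips with 3 to 60 N. Pads are 19 mm wide; open, the fingers measure 117 mm over their backs; the gripper's body (75 mm by 190 mm) begins 51 mm behind the grasp point.
Start: joints at [-1.48, 0.527, 1.433, -0, 1.181, -0.178], TCP at [0.166, -0.603, 0.405] pointing down, gripper open.
Joint ranges: [-3.08, 3.08], [-0.75, 2.2], [0.22, 2.44], [-1.43, 4.57], [0, 2.65], [-2.85, 2.85]. Speed limits (rad/s): [2.79, 2.79, 3.14, 3.14, 3.14, 3.14].

## Interface

Orientations are given as a unit quaternion [x, y, z, w].
In Python, from rig import status, eyes, robot gives the robot as it stands. The module is installed in compiled form; this text tells all that it offers.
- The arm moves only by the tool step_arm, never from a script. Its argument "steps" is a list of rows, each a list of 7 numbers: the closure, from -1 (fully open) to 1 (shut), so that 0 is half open, then the shift along the tool's x, y, z each as a share of 0.025 m, from -1 to 1, then the turn, a rotation vector about the tool's x, y, z each as a share of 8 degrees, from -1 to 1. In form: [[jaw, dx, dy, dz, rx, ry, rz], ...]. A call has exactly 10 rows; each row shifts and turns the commanded pose from where the row before left it, along the tool's axes as they then stand; what a row does not reach is not made up. A row lasts 1/10 s, in which the tool goes at most 50 mm and 8.59 degrees, less where a joint would pass 70% of its speed; a pose out of reach is approached as far as the arm can. A call with a number of a shift or a turn outside -1 to 1 is refused whole. A call with a gripper value outside its range is refused whole. The fingers move at their own pace and stop on an object; "squeeze" is the grip in N (left out, the last holds). Time passes only in rows, so rows that do not move let the fingers close, or fill a call up. It gives the time, the measured TCP pose, the force and the opening at its end, in the units of the state.
- status.get_obs(): the state, without advancing time (a new reading comes with each control period).
- eyes.camera(name): name is "side" or "top"; returns (picture, depth): 480x640x3 uint8, red, green, blue; 480x640 float32, m along the optical axis (not along the pixel's ray), 0 where there is no reading.
- eyes.camera_info(name): a dict with "K" (3x3 intrinsics, pixels), "k1" (the pictures are not rectified: a ray, as slopes to the right and down, at radius r is drawn at 1 + k1 r^2 times it, then the intrinsics apply), "R" (3x3) and "t" (3): a world point X has camera coordinates R X + t. Camera axes: x right, y down, z forward; pixel columns grow to the right and rows downward; lengths in m; the calibration is good to about 2 mm. A picture is of the moment at which its call begins. camera_info takes no time and is no camera call.
- robot.hand_in(): hands the job in, once; it reports no verdict.
The state is a dict: "time": time; "q": joint angles; "joint_velocities": joint speeds; "joint_torque": joint torques, N m; "position": TCP position; "tool_rot": TCP orientation; "ft_force": force on the tool from outside, world axes, zero at the start; "moment": the same for the moment, N m; "grip_width": finger opening in m.
Only numpy, scipy, OpenCV 4.12 (cv2) and the standard library are available. Lean on these libraries where they do the work, as an engineer would, in place of code of your own. Each camera call takes 0.05 s, during which the arm holds its last target.

## Working session

There is one attempt and no reset: what is moved stays moved. The work goes in short steps, Python scripts to look and compute and a tool call to move; the robot and the scene stay as the last step left them, time stands still between calls to the robot, and variables do not carry over. Pictures are saved under pics/ and viewed, and the job is handed in when it is done.

Besides the shell and the picture viewer there is one more tool, called after "Request:" as name(argument=value, ...) on one line, values as JSON. step_arm: Moves the arm, as the interface text tells. Its arguments: {"type":"object","properties":{"steps":{"type":"array"},"squeeze":{"type":"number"}},"required":["steps"]}

```bash
mkdir -p pics; cat > h.py <<'E'
import numpy as np, cv2
from rig import status, eyes, robot
def grab(tag):
    out={}
    for n in ("side","top"):
        p,d=eyes.camera(n); cv2.imwrite(f"pics/{tag}_{n}.png",p[:,:,::-1]); np.savez(f"pics/{tag}_{n}.npz",p=p,d=d); out[n]=(p,d)
    return out
def load(tag,n):
    z=np.load(f"pics/{tag}_{n}.npz"); return z['p'],z['d']
def rays(n,uv):
    c=eyes.camera_info(n);K=np.array(c['K']);k=c['k1']
    uv=np.asarray(uv,float).reshape(-1,1,2)
    x=cv2.undistortPoints(uv,K,np.array([k,0,0,0,0.]))[:,0]
    return np.c_[x,np.ones(len(x))],np.array(c['R']),np.array(c['t'])
def plane(n,uv,z):
    r,R,t=rays(n,uv); C=-R.T@t; d=r@R
    return C+d*((z-C[2])/d[:,2])[:,None]
def pts(n,uv,d):
    r,R,t=rays(n,uv); uv=np.asarray(uv,int).reshape(-1,2)
    return (r*d[uv[:,1],uv[:,0]][:,None]-t)@R
def cloud(n,d):
    v,u=np.mgrid[0:480,0:640]
    return pts(n,np.c_[u.ravel(),v.ravel()],d).reshape(480,640,3)
E
python3 - <<'E'
from h import *
grab("a")
for n in("side","top"):
    c=eyes.camera_info(n);print(n,c,-np.array(c['R']).T@c['t'])
print(status.get_obs())
E
```

```text
side {'K': array([[480.28603835,   0.        , 318.41609227],
       [  0.        , 480.28603835, 235.2947077 ],
       [  0.        ,   0.        ,   1.        ]]), 'k1': 0.010845204591035343, 'R': array([[-0.92281176, -0.3851489 , -0.00887553],
       [-0.21888958,  0.54313665, -0.81061084],
       [ 0.31702649, -0.74609846, -0.58551797]]), 't': array([0.48798284, 0.25686256, 1.05279009])} [0.17277849 0.83391965 0.82897419]
top {'K': array([[614.16347655,   0.        , 313.88202475],
       [  0.        , 614.16347655, 241.06796766],
       [  0.        ,   0.        ,   1.        ]]), 'k1': 0.03868206897105178, 'R': array([[-0.00210696, -0.99985661, -0.01680254],
       [-0.99359353,  0.00399176, -0.1129423 ],
       [ 0.11299318,  0.01645693, -0.99345947]]), 't': array([-0.08581239,  0.59752757,  1.44222514])} [ 0.43055712 -0.11191987  1.49883649]
{'time': 0.1, 'q': array([-1.48049873e+00,  5.28390342e-01,  1.43376446e+00, -4.17882431e-05,
        1.18141199e+00, -1.78511449e-01]), 'joint_velocities': array([-1.33072590e-03, -2.07031073e-03, -1.79281648e-03,  5.68998578e-05,
        1.34268051e-03, -6.12604822e-04]), 'joint_torque': array([ 4.64560162e-05, -4.40985918e+01, -1.77150822e+01,  6.33730413e-02,
        5.33934811e-02, -3.80114500e-05]), 'position': array([ 0.1659785 , -0.60224114,  0.4038617 ]), 'tool_rot': array([ 7.95486499e-01, -6.05970507e-01, -6.80761727e-04, -7.15012663e-04]), 'ft_force': array([-0.01542122, -0.09948796,  0.31642534]), 'moment': array([-0.01351375, -0.00780313,  0.01870676]), 'grip_width': 0.08707365549648323}
```

View pics/a_top.png

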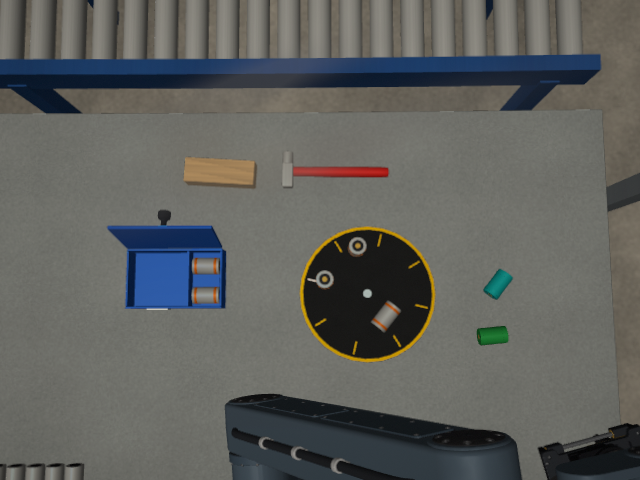

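View pics/a_side.png

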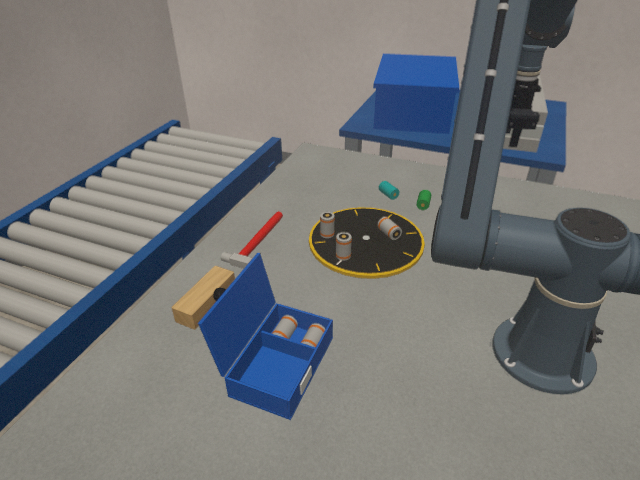

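The top view shows the tipped roller at about (386,316), the standing rollers at (325,279) and (358,246), and the spindle at (367,293). The box interior is around (175,280) with the lid leaning away, and the green and turquoise look-alikes are at (492,336) and (498,284). Next I measure these.

```bash
cat > m.py <<'E'
from h import *
def measure(tag):
    p,d=load(tag,"top"); P=cloud("top",d); hsv=cv2.cvtColor(p,cv2.COLOR_RGB2HSV)
    v,u=np.mgrid[0:480,0:640]
    # disc rim
    m=cv2.inRange(hsv,(18,150,120),(32,255,255)); m[:,:290]=0;m[:,450:]=0;m[:215]=0;m[375:]=0
    ys,xs=np.nonzero(m); (c,ax,a)=cv2.fitEllipse(cv2.convexHull(np.c_[xs,ys].astype(np.int32)))
    S=plane("top",[c],0.042)[0]; print("disc",c,S, ax)
    h=plane("top",cv2.convexHull(np.c_[xs,ys].astype(np.int32)).reshape(-1,2),0.042)
    print("rim radius",np.percentile(np.hypot(*(h[:,:2]-S[:2]).T),[5,50,95]))
    # objects on disc
    on=(np.hypot(P[...,0]-S[0],P[...,1]-S[1])<0.15)&(P[...,2]>0.055)&(P[...,2]<.13)&(d>0)&(v<375)
    n,l,st,ce=cv2.connectedComponentsWithStats(on.astype(np.uint8))
    for i in range(1,n):
        if st[i,4]<40: continue
        q=P[l==i]; zt=np.percentile(q[:,2],90)
        w=q[q[:,2]>zt-0.006] if zt>.09 else q
        hull=cv2.convexHull(np.c_[u[l==i],v[l==i]].astype(np.int32))
        rr=cv2.minAreaRect(q[:,:2].astype(np.float32))
        print("obj",ce[i],st[i,4],"ztop",zt,"mean",w.mean(0),"rect",rr)
    return S
if __name__=="__main__":
    import sys; measure(sys.argv[1])
E
python3 m.py a
python3 - <<'E'
from h import *
p,d=load("a","top");P=cloud("top",d)
for uv in [(367,293),(150,370),(150,280),(205,266),(205,296),(160,308),(127,280),(223,280),(164,212),(120,230),(210,230),(163,226),(163,248),(109,226),(217,226)]:
    print(uv,P[uv[1],uv[0]].round(4))
p,d=load("a","side");P=cloud("side",d)
for uv in [(220,295),(258,255),(225,372),(203,322),(240,320),(366,238),(265,375)]:
    print('s',uv,P[uv[1],uv[0]].round(4))
for n in("top","side"):
    p,d=load("a",n)
    c=p[215:375,290:450] if n=="top" else p[180:300,290:450]
    cv2.imwrite(f"pics/ac_{n}.png",cv2.resize(c[:,:,::-1],None,fx=3.5,fy=3.5,interpolation=cv2.INTER_CUBIC))
p,d=load("a","top");cv2.imwrite("pics/ab_top.png",cv2.resize(p[200:320,100:240][:,:,::-1],None,fx=5,fy=5,interpolation=cv2.INTER_CUBIC))
E
```

```text
disc (367.04937744140625, 293.9393615722656) [ 0.47018139 -0.21300224  0.042     ] (134.30462646484375, 135.8549041748047)
rim radius [0.15651024 0.15872451 0.16124602]
obj [356.47037037 246.75185185] 270 ztop 0.10960384988569849 mean [ 0.57696858 -0.18675136  0.10700899] rect ((0.5770870447158813, -0.18625211715698242), (0.037923894822597504, 0.038895975798368454), 0.286007285118103)
obj [323.96456693 279.5984252 ] 254 ztop 0.10926862573997499 mean [ 0.50226934 -0.11170469  0.10698266] rect ((0.5014365911483765, -0.11172667145729065), (0.03868477791547775, 0.03699105978012085), 0.52692049741745)
obj [385.2345679  316.23045267] 486 ztop 0.08344848959544902 mean [ 0.41830662 -0.25145413  0.07763961] rect ((0.41742169857025146, -0.25242528319358826), (0.040114257484674454, 0.06401561945676804), 51.3696174621582)
(367, 293) [ 0.4723 -0.2126  0.0465]
(150, 370) [ 0.291   0.3077 -0.0029]
(150, 280) [0.5067 0.3121 0.0051]
(205, 266) [0.5372 0.1706 0.0473]
(205, 296) [0.4663 0.1693 0.0468]
(160, 308) [0.4385 0.2708 0.0618]
(127, 280) [0.5041 0.3504 0.0599]
(223, 280) [0.5045 0.1295 0.0343]
(164, 212) [0.6468 0.2381 0.1724]
(120, 230) [0.6057 0.3286 0.1856]
(210, 230) [0.604  0.133  0.1924]
(163, 226) [0.612  0.2322 0.2001]
(163, 248) [0.5784 0.2659 0.0679]
(109, 226) [0.6126 0.3479 0.1989]
(217, 226) [0.6385 0.1508 0.0064]
s (220, 295) [0.6363 0.2534 0.1665]
s (258, 255) [0.6069 0.1426 0.1968]
s (225, 372) [0.5808 0.3481 0.0636]
s (203, 322) [0.6072 0.3502 0.1939]
s (240, 320) [0.5901 0.2624 0.1219]
s (366, 238) [ 0.4716 -0.2066  0.0419]
s (265, 375) [0.5299 0.2867 0.0063]
```

```bash
ls pics
```

```text
a_side.npz
a_side.png
a_top.npz
a_top.png
ab_top.png
ac_side.png
ac_top.png
```

```bash
python3 - <<'E'
from h import *
from scipy.spatial.transform import Rotation as Ro
p,d=load("a","top");P=cloud("top",d); hsv=cv2.cvtColor(p,cv2.COLOR_RGB2HSV)
m=cv2.inRange(hsv,(100,120,50),(130,255,255))>0
box=np.zeros_like(m);box[200:325,95:240]=1
r=m&box&(abs(P[...,2]-0.061)<0.004)&(P[...,0]<0.588)
q=P[r]; rr=cv2.minAreaRect(q[:,:2].astype(np.float32)); print(len(q),rr, cv2.boxPoints(rr))
for nm,s in(("y+",q[(q[:,1]>0.343)]),("x-",q[q[:,0]<0.452])):
    if len(s)>5:
        print(nm,len(s),s.mean(0), np.polyfit(*( (s[:,0],s[:,1],1) if nm=="y+" else (s[:,1],s[:,0],1))))
# lid
l=m&box&(P[...,2]>0.08)&(P[...,1]>0.13)&(P[...,1]<0.345); q=P[l]; c=q.mean(0);n=np.linalg.svd(q-c,full_matrices=0)[2][2]; print("lid top",c,n,q[:,2].max())
p,d=load("a","side");P=cloud("side",d); hsv=cv2.cvtColor(p,cv2.COLOR_RGB2HSV)
m=cv2.inRange(hsv,(100,120,50),(130,255,255))>0
l=m&(P[...,2]>0.08)&(P[...,2]<.22)&(P[...,1]>0.13)&(P[...,1]<0.345)&(P[...,0]>.55)&(P[...,0]<.7); q=P[l]; c=q.mean(0);n=np.linalg.svd(q-c,full_matrices=0)[2][2]; print("lid side",len(q),c,n,q[:,2].max(), "angle",np.pi/2+np.arctan2(abs(n[2]),abs(n[0])),"yaw",np.arctan(n[1]/n[0]))
r=m&(abs(P[...,2]-0.061)<0.004)&(P[...,0]<0.588)&(P[...,0]>0.4)&(P[...,1]>0.1); q=P[r]; rr=cv2.minAreaRect(q[:,:2].astype(np.float32));print("side rim",len(q),rr,cv2.boxPoints(rr))
E
```

```text
525 ((0.5098170042037964, 0.24083302915096283), (0.22472073137760162, 0.14280393719673157), 89.86408996582031) [[0.4381487  0.12864235]
 [0.5809522  0.12830362]
 [0.5814853  0.3530237 ]
 [0.43868178 0.35336244]]
y+ 115 [0.50943245 0.34934916 0.06035283] [-0.00085701  0.34978575]
x- 124 [0.44172157 0.23596904 0.06020037] [-0.01071339  0.4442496 ]
lid top [0.5971491  0.23733001 0.15012919] [-9.74324433e-01  3.60177472e-04  2.25148328e-01] 0.20462275493119308
lid side 3630 [0.59653813 0.24876578 0.14333596] [-0.97673827 -0.00209593  0.21442472] 0.19965607605254596 angle 1.7868996181594958 yaw 0.0021458386531016493
side rim 749 ((0.5109891891479492, 0.24525317549705505), (0.22724346816539764, 0.14655110239982605), 89.92539978027344) [[0.43756574 0.13172695]
 [0.58411676 0.13153613]
 [0.58441263 0.3587794 ]
 [0.43786162 0.35897022]]
```

View pics/ac_top.png

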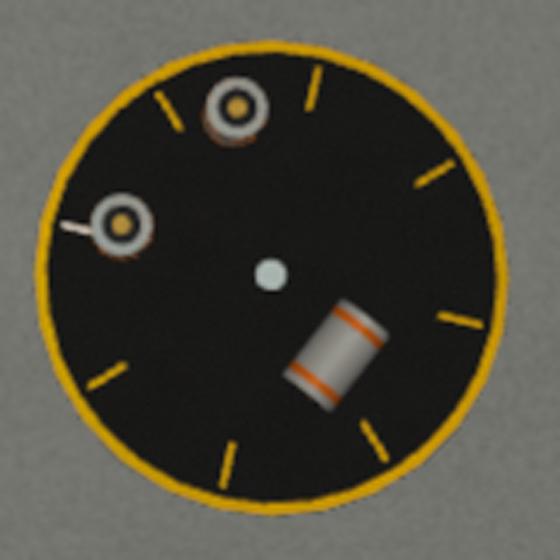

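View pics/ab_top.png

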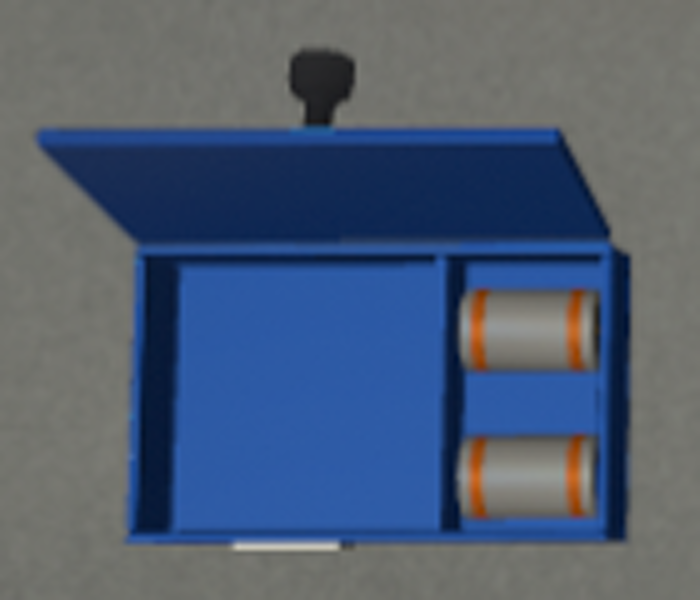

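Everything measured agrees with the given sizes. The box centre is about (0.510, 0.240) with yaw near 0, the lid angle is about 1.79, and the roller is at (0.418, -0.252) with its axis near -38.6°. I turn the gripper and travel over.

Request:
step_arm(steps=[[-1,0,0,0,0,0,0.96],[-1,0,0,0,0,0,0.96],[-1,0,0,0,0,0,0.96],[-1,0,0,0,0,0,0.96],[-1,0,0,0,0,0,0.96],[-1,0,0,0,0,0,0.97],[-1,0,0,0,0,0,0.97],[-1,-1,0,0,0,0,0],[-1,-1,0,0,0,0,0],[-1,-1,0,0,0,0,0]], squeeze=20)

```text
time: 1.1
position: [0.213, -0.5431, 0.4041]
tool_rot: [-0.434, 0.901, 0.001, 0.0]
ft_force: [-0.6, -0.1, 0.7]
grip_width: 0.0872
```

Request:
step_arm(steps=[[-0.5,-1,0,0,0,0,0],[-0.5,-1,0,0,0,0,0],[-0.5,-1,0,0,0,0,0],[-0.5,-1,0,0,0,0,0],[-0.5,-1,0,0,0,0,0],[-0.5,-1,0,0,0,0,0],[-0.5,-1,0,0,0,0,0],[-0.5,-1,0,0,0,0,0],[-0.5,-1,0,0,0,0,0],[-0.5,-1,0,0,0,0,0]])

```text
time: 2.1
position: [0.3688, -0.3472, 0.4045]
tool_rot: [-0.434, 0.901, 0.0, -0.0]
ft_force: [-0.8, 0.3, 0.1]
grip_width: 0.0652
```

```bash
cat >> h.py <<'E'
from scipy.spatial.transform import Rotation as Ro
def plan(tgt,yawdeg):
    s=status.get_obs(); R=Ro.from_quat(s['tool_rot']); M=R.as_matrix()
    d=np.array(tgt)-s['position']; y=np.radians(yawdeg)
    T=np.array([[np.cos(y),np.sin(y),0],[np.sin(y),-np.cos(y),0],[0,0,-1]])
    print("t",round(s['time'],2),"pos",s['position'].round(4),"yaw",np.degrees(np.arctan2(M[1,0],M[0,0])).round(2),"zaxis",M[:,2].round(4),"F",s['ft_force'].round(2),"w",round(s['grip_width'],4),"q",s['q'].round(2))
    print("shift units",(M.T@d/0.025).round(3),"in target axes",(T.T@d/0.025).round(3),"turn units",(np.degrees(Ro.from_matrix(M.T@T).as_rotvec())/8).round(3))
E
python3 - <<'E'
from h import *
plan((0.418,-0.252,0.230),-128.6)
grab("b")
E
python3 m.py b
```

```text
t 2.1 pos [ 0.3688 -0.3472  0.4045] yaw -128.52 zaxis [-4.e-04  7.e-04 -1.e+00] F [-0.79  0.3   0.08] w 0.0652 q [-0.98  0.37  1.73  0.    1.05  1.27]
shift units [-4.203  0.829  6.98 ] in target axes [-4.204  0.84   6.978] turn units [0.006 0.002 0.009]
disc (366.949462890625, 293.90643310546875) [ 0.47025926 -0.21276787  0.042     ] (134.2637939453125, 135.67791748046875)
rim radius [0.15645543 0.15866727 0.16118184]
obj [356.5037037  246.75555556] 270 ztop 0.10946510426386617 mean [ 0.5775013  -0.18681436  0.1069434 ] rect ((0.577153742313385, -0.18619132041931152), (0.03890927508473396, 0.03824402391910553), 86.94860076904297)
obj [323.92125984 279.55905512] 254 ztop 0.10976336417970126 mean [ 0.50150675 -0.11230992  0.10732043] rect ((0.5013501048088074, -0.1118740662932396), (0.036952756345272064, 0.03861000016331673), 89.34783172607422)
obj [385.23662551 316.26954733] 486 ztop 0.08361032585808285 mean [ 0.41821825 -0.25149102  0.07731388] rect ((0.41767263412475586, -0.25230279564857483), (0.03982143476605415, 0.06430649757385254), 50.9738883972168)
```

Request:
step_arm(steps=[[-0.5,-1,0.2,0,0,0,0],[-0.5,-1,0.2,0,0,0,0],[-0.5,-1,0.2,0,0,0,0],[-0.5,-1,0.2,0,0,0,0],[-0.5,-0.2,0.03,0.4,0,0,0],[-0.5,0,0,0.8,0,0,0],[-0.5,0,0,0.8,0,0,0],[-0.5,0,0,0.8,0,0,0],[-0.5,0,0,0.8,0,0,0],[-0.5,0,0,0.4,0,0,0]])

```text
time: 3.2
position: [0.4167, -0.2539, 0.3027]
tool_rot: [-0.434, 0.901, 0.001, -0.001]
ft_force: [-0.1, 0.5, -0.3]
grip_width: 0.0653
```

```bash
python3 - <<'E'
from h import *
plan((0.418,-0.252,0.230),-128.6)
grab("c")
p,d=load("c","side"); cv2.imwrite("pics/cc.png",cv2.resize(p[60:300,270:560][:,:,::-1],None,fx=2.5,fy=2.5,interpolation=cv2.INTER_CUBIC))
E
```

```text
t 3.2 pos [ 0.4167 -0.2539  0.3027] yaw -128.56 zaxis [-0.0026  0.0018 -1.    ] F [-0.1   0.51 -0.28] w 0.0653 q [-0.78  0.51  1.87 -0.    0.77  1.47]
shift units [-9.000e-02 -2.000e-03  2.908e+00] in target axes [-0.089  0.007  2.908] turn units [ 0.023 -0.001  0.005]
```

View pics/cc.png

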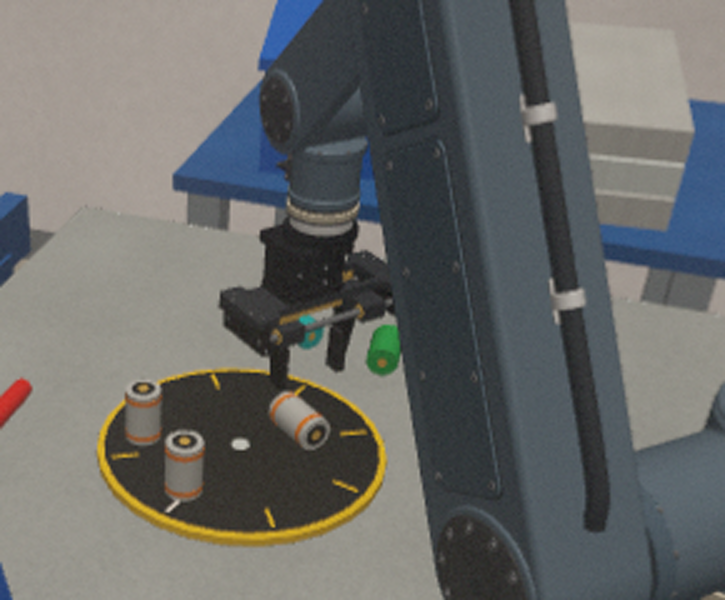

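The fingers hang above the tipped roller in the crop at about (310,410). The wide body runs along the jaw axis and is clear of the standing rollers. I descend.

Request:
step_arm(steps=[[-0.5,-0.09,0,0.5,0,0,0],[-0.5,0,0,0.5,0,0,0],[-0.5,0,0,0.5,0,0,0],[-0.5,0,0,0.5,0,0,0],[-0.5,0,0,0.4,0,0,0],[-0.5,0,0,0.3,0,0,0],[-0.5,0,0,0.2,0,0,0],[-0.5,0,0,0,0,0,0],[-0.5,0,0,0,0,0,0],[-0.5,0,0,0,0,0,0]])

```text
time: 4.3
position: [0.4191, -0.2515, 0.2326]
tool_rot: [-0.434, 0.901, -0.0, 0.0]
ft_force: [0.4, 1.2, 1.0]
grip_width: 0.0653
```

```bash
python3 - <<'E'
from h import *
plan((0.418,-0.252,0.230),-128.6)
E
```

```text
t 4.3 pos [ 0.4191 -0.2515  0.2326] yaw -128.51 zaxis [ 6.e-04 -6.e-04 -1.e+00] F [0.44 1.24 1.04] w 0.0653 q [-0.77  0.64  1.91  0.    0.59  1.47]
shift units [0.043 0.022 0.105] in target axes [0.043 0.022 0.105] turn units [-0.006 -0.001  0.011]
```

Request:
step_arm(steps=[[-0.4,0,0,0.1,0,0,0],[-0.3,0,0,0,0,0,0],[-0.25,0,0,0,0,0,0],[-0.2,0,0,0,0,0,0],[-0.15,0,0,0,0,0,0],[-0.1,0,0,0,0,0,0],[-0.05,0,0,0,0,0,0],[0,0,0,0,0,0,0],[0.05,0,0,0,0,0,0],[0.1,0,0,0,0,0,0]])

```text
time: 5.3
position: [0.419, -0.2514, 0.2298]
tool_rot: [-0.434, 0.901, -0.0, 0.0]
ft_force: [-0.2, 0.6, 0.2]
grip_width: 0.0406
```

Request:
step_arm(steps=[[0.15,0,0,0,0,0,0],[0.2,0,0,0,0,0,0],[0.3,0,0,0,0,0,0],[0.4,0,0,0,0,0,0],[0.6,0,0,0,0,0,0],[0.8,0,0,0,0,0,0],[1,0,0,0,0,0,0],[1,0,0,0,0,0,0],[1,0,0,-0.1,0,0,0],[1,0,0,-0.2,0,0,0]], squeeze=25)

```text
time: 6.3
position: [0.4188, -0.2511, 0.237]
tool_rot: [-0.434, 0.901, 0.001, -0.0]
ft_force: [-0.2, 0.3, -2.3]
grip_width: 0.0392
```

```bash
python3 - <<'E'
from h import *
plan((0.418,-0.252,0.230),-128.6)
grab("d")
p,d=load("d","side"); cv2.imwrite("pics/dc.png",cv2.resize(p[60:300,270:560][:,:,::-1],None,fx=2.5,fy=2.5,interpolation=cv2.INTER_CUBIC))
E
```

```text
t 6.3 pos [ 0.4188 -0.2511  0.237 ] yaw -128.53 zaxis [-0.001   0.0012 -1.    ] F [-0.18  0.35 -2.27] w 0.0392 q [-0.77  0.63  1.91  0.    0.6   1.47]
shift units [0.047 0.003 0.282] in target axes [0.047 0.004 0.282] turn units [0.011 0.002 0.009]
```

View pics/dc.png

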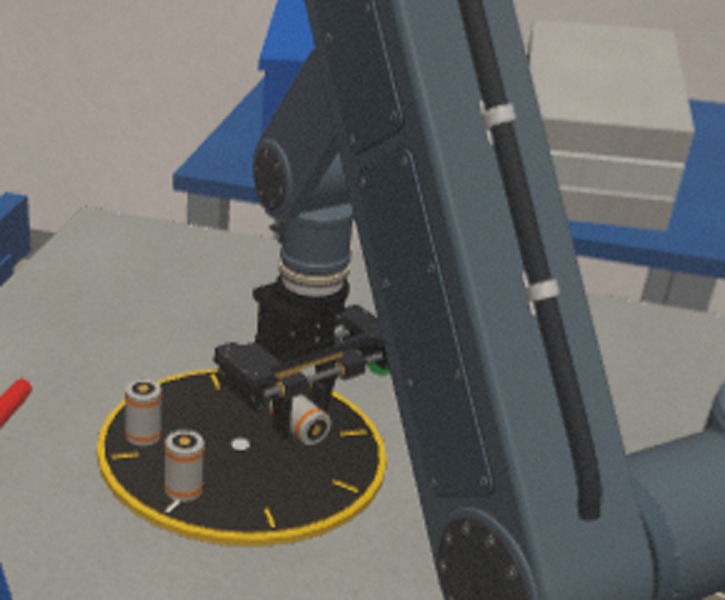

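It is gripped at 39 mm and its weight shows on the wrist. I lift it straight up.

Request:
step_arm(steps=[[1,0,0,-0.4,0,0,0],[1,0,0,-0.6,0,0,0],[1,0,0,-0.8,0,0,0],[1,0,0,-0.8,0,0,0],[1,0,0,-0.8,0,0,0],[1,0,0,-0.8,0,0,0],[1,0,0,-0.6,0,0,0],[1,0,0,-0.4,0,0,0],[1,0,0,-0.2,0,0,0],[1,0,0,0,0,0,0]])

```text
time: 7.4
position: [0.4189, -0.2513, 0.3728]
tool_rot: [-0.434, 0.901, -0.0, 0.0]
ft_force: [0.3, 0.7, -2.5]
grip_width: 0.0394
```

Request:
step_arm(steps=[[1,0,0,0,0,0,-0.3],[1,0,0,0,0,0,-0.6],[1,0,0,0,0,0,-0.8],[1,0,0,0,0,0,-0.8],[1,0,0,0,0,0,-0.8],[1,0,0,0,0,0,-0.8],[1,0,0,0,0,0,-0.5],[1,0,0,0,0,0,-0.2],[1,0,0,0,0,0,0],[1,0,0,0,0,0,0]])

```text
time: 8.4
position: [0.4189, -0.2514, 0.3718]
tool_rot: [-0.706, 0.708, 0.0, -0.0]
ft_force: [0.2, 0.3, -2.1]
grip_width: 0.0395
```

```bash
python3 - <<'E'
from h import *
plan((0.503,0.285,0.36),-90)
grab("e")
E
python3 m.py e
```

```text
t 8.4 pos [ 0.4189 -0.2514  0.3718] yaw -90.18 zaxis [-7.e-04  7.e-04 -1.e+00] F [ 0.19  0.3  -2.14] w 0.0395 q [-0.77  0.39  1.8  -0.    0.95  0.8 ]
shift units [-21.464  -3.298   0.486] in target axes [-21.454  -3.364   0.474] turn units [ 0.005  0.005 -0.022]
disc (367.011962890625, 293.9072570800781) [ 0.47025703 -0.21291506  0.042     ] (134.2450408935547, 135.77687072753906)
rim radius [0.15671006 0.15962963 0.16120534]
obj [356.52767528 246.83763838] 271 ztop 0.10978487122240049 mean [ 0.57730559 -0.18725398  0.10729722] rect ((0.5771214365959167, -0.18625587224960327), (0.039109643548727036, 0.03777743875980377), 88.440185546875)
obj [323.90836653 279.50199203] 251 ztop 0.10945580556361725 mean [ 0.50248765 -0.11162764  0.10690909] rect ((0.5014930963516235, -0.11157338321208954), (0.03634589537978172, 0.038742970675230026), 89.7420654296875)
```

View pics/e_side.png

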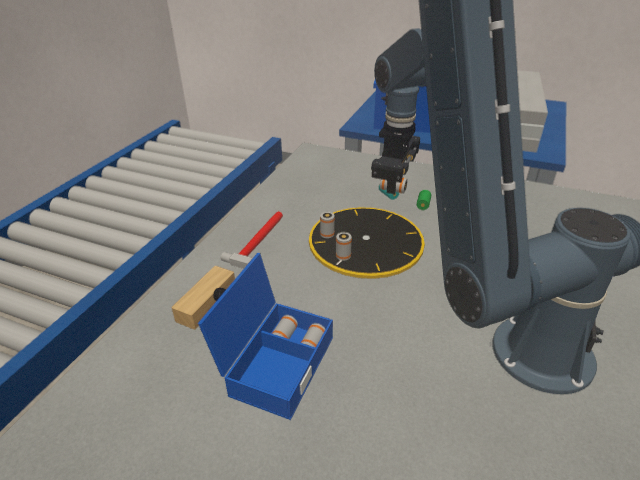

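The roller is held at about (392,187), both standing rollers are upright, and the disc is still. I carry it to the box.

Request:
step_arm(steps=[[1,-0.4,-0.1,0,0,0,0],[1,-0.7,-0.2,0,0,0,0],[1,-0.9,-0.2,0,0,0,0],[1,-0.9,-0.2,0,0,0,0],[1,-0.9,-0.2,0,0,0,0],[1,-0.9,-0.2,0,0,0,0],[1,-0.9,-0.2,0,0,0,0],[1,-0.9,-0.2,0,0,0,0],[1,-0.9,-0.2,0,0,0,0],[1,-0.9,-0.2,0,0,0,0]])

```text
time: 9.5
position: [0.4668, -0.0424, 0.3723]
tool_rot: [-0.706, 0.708, 0.0, 0.0]
ft_force: [0.0, -0.4, -2.3]
grip_width: 0.0396
```

Request:
step_arm(steps=[[1,-0.9,-0.1,0,0,0,0],[1,-0.9,-0.1,0,0,0,0],[1,-0.9,-0.1,0,0,0,0],[1,-0.9,-0.1,0,0,0,0],[1,-0.9,-0.1,0,0,0,0],[1,-0.9,-0.1,0,0,0,0],[1,-0.9,-0.1,0,0,0,0],[1,-0.9,-0.1,0,0,0,0],[1,-0.9,-0.1,0,0,0,0],[1,-0.9,-0.1,0,0,0,0]])

```text
time: 10.5
position: [0.4918, 0.1825, 0.3723]
tool_rot: [-0.706, 0.708, 0.0, -0.0]
ft_force: [0.3, 0.5, -2.5]
grip_width: 0.0395
```

```bash
python3 - <<'E'
from h import *
plan((0.503,0.285,0.36),-90)
E
```

```text
t 10.5 pos [0.4918 0.1825 0.3723] yaw -90.12 zaxis [-5.e-04  2.e-04 -1.e+00] F [ 0.29  0.51 -2.45] w 0.0395 q [0.14 0.44 1.72 0.   0.99 1.71]
shift units [-4.101 -0.44   0.491] in target axes [-4.1   -0.448  0.49 ] turn units [ 0.004  0.002 -0.015]
```

Request:
step_arm(steps=[[1,-0.9,-0.1,0,0,0,0],[1,-0.9,-0.1,0,0,0,0],[1,-0.9,-0.1,0,0,0,0],[1,-0.8,-0.1,0,0,0,0],[1,-0.5,0,0.3,0,0,0],[1,-0.1,0,0.6,0,0,0],[1,0,0,0.8,0,0,0],[1,0,0,0.6,0,0,0],[1,0,0,0.4,0,0,0],[1,0,0,0.1,0,0,0]])

```text
time: 11.5
position: [0.5019, 0.2833, 0.3007]
tool_rot: [-0.706, 0.708, 0.001, -0.002]
ft_force: [-1.2, 0.4, -1.9]
grip_width: 0.0394
```

```bash
python3 - <<'E'
from h import *
plan((0.503,0.285,0.193),-90)
grab("f")
for n,(a,b,c,e) in {"side":(230,430,150,390),"top":(160,360,60,300)}.items():
    p,d=load("f",n); cv2.imwrite(f"pics/fc_{n}.png",cv2.resize(p[a:b,c:e][:,:,::-1],None,fx=3,fy=3,interpolation=cv2.INTER_CUBIC))
E
```

```text
t 11.5 pos [0.5019 0.2833 0.3007] yaw -90.13 zaxis [-0.0032 -0.0011 -1.    ] F [-1.21  0.38 -1.89] w 0.0394 q [ 0.32  0.6   1.65 -0.    0.89  1.89]
shift units [-0.074 -0.059  4.308] in target axes [-0.069 -0.045  4.308] turn units [ 0.023 -0.008 -0.016]
```

View pics/fc_side.png

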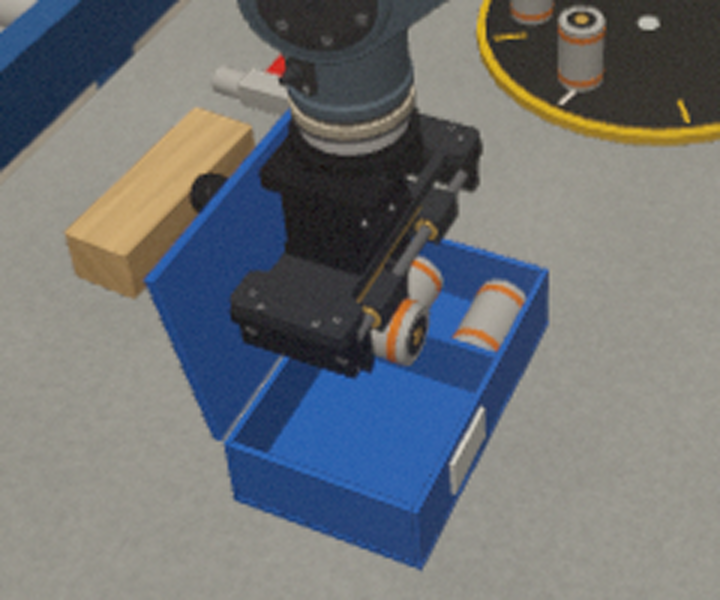

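View pics/fc_top.png

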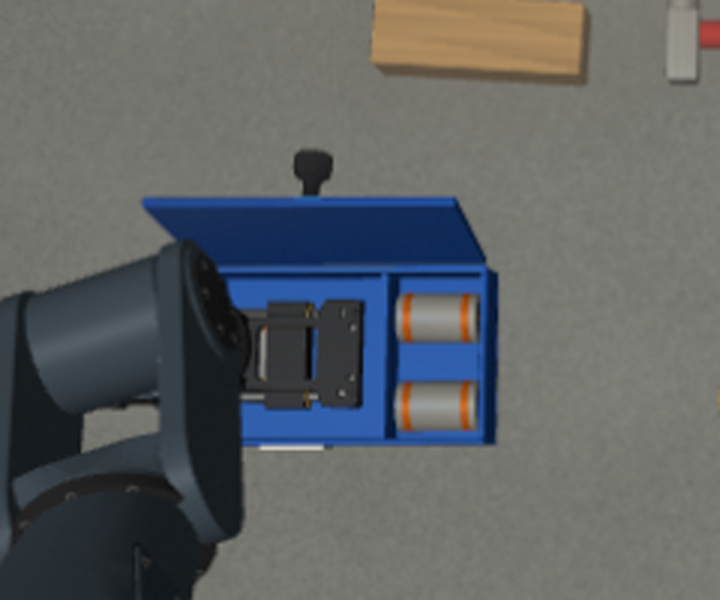

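The roller is centred over the empty compartment and the body is clear of the lid. I lower it.

Request:
step_arm(steps=[[1,-0.07,-0.05,0.5,0,0,0],[1,0,0,0.6,0,0,0],[1,0,0,0.6,0,0,0],[1,0,0,0.6,0,0,0],[1,0,0,0.5,0,0,0],[1,0,0,0.4,0,0,0],[1,0,0,0.3,0,0,0],[1,0,0,0.2,0,0,0],[1,0,0,0.1,0,0,0],[1,0,0,0,0,0,0]])

```text
time: 12.6
position: [0.5039, 0.2852, 0.2072]
tool_rot: [-0.706, 0.708, -0.0, 0.0]
ft_force: [-0.2, -0.3, -2.1]
grip_width: 0.0395
```

```bash
python3 - <<'E'
from h import *
plan((0.503,0.285,0.193),-90)
E
```

```text
t 12.6 pos [0.5039 0.2852 0.2072] yaw -90.12 zaxis [ 0.  0. -1.] F [-0.22 -0.26 -2.05] w 0.0395 q [ 0.32  0.75  1.69 -0.    0.7   1.89]
shift units [0.008 0.036 0.567] in target axes [0.008 0.036 0.567] turn units [-0.     0.    -0.015]
```

Request:
step_arm(steps=[[1,0,0,0.1,0,0,0],[1,0,0,0.1,0,0,0],[1,0,0,0.1,0,0,0],[1,0,0,0.05,0,0,0],[1,0,0,0.05,0,0,0],[1,0,0,0.04,0,0,0],[1,0,0,0.04,0,0,0],[1,0,0,0,0,0,0],[1,0,0,0,0,0,0],[1,0,0,0,0,0,0]])

```text
time: 13.6
position: [0.5038, 0.2852, 0.1953]
tool_rot: [-0.706, 0.708, -0.0, 0.0]
ft_force: [-0.6, 0.8, -1.7]
grip_width: 0.0395
```

```bash
python3 - <<'E'
from h import *
plan((0.503,0.285,0.193),-90)
E
```

```text
t 13.6 pos [0.5038 0.2852 0.1953] yaw -90.12 zaxis [ 1.e-04  0.e+00 -1.e+00] F [-0.57  0.82 -1.69] w 0.0395 q [0.32 0.77 1.69 0.   0.68 1.89]
shift units [0.008 0.034 0.092] in target axes [0.008 0.034 0.092] turn units [-0.001  0.    -0.015]
```

Contact hasn't been felt yet, so I go down in small steps.

Request:
step_arm(steps=[[1,0,0,0.04,0,0,0],[1,0,0,0.04,0,0,0],[1,0,0,0.04,0,0,0],[1,0,0,0,0,0,0],[1,0,0,0,0,0,0],[1,0,0,0,0,0,0],[1,0,0,0,0,0,0],[1,0,0,0,0,0,0],[1,0,0,0,0,0,0],[1,0,0,0,0,0,0]])

```text
time: 14.6
position: [0.5038, 0.2852, 0.1927]
tool_rot: [-0.706, 0.708, -0.0, 0.0]
ft_force: [-1.4, -0.7, 5.1]
grip_width: 0.0395
```

It has touched the floor: the vertical force went from -2 N to +5 N. I release gently.

Request:
step_arm(steps=[[0.15,0,0,0,0,0,0],[0.1,0,0,0,0,0,0],[0.05,0,0,0,0,0,0],[0,0,0,0,0,0,0],[-0.1,0,0,0,0,0,0],[-0.2,0,0,0,0,0,0],[-0.3,0,0,0,0,0,0],[-0.4,0,0,0,0,0,0],[-0.4,0,0,0,0,0,0],[-0.4,0,0,0,0,0,0]])

```text
time: 15.6
position: [0.5038, 0.2852, 0.1922]
tool_rot: [-0.706, 0.708, -0.0, 0.0]
ft_force: [0.5, -0.3, -0.3]
grip_width: 0.0605
```

Request:
step_arm(steps=[[-0.4,0,0,-0.2,0,0,0],[-0.4,0,0,-0.4,0,0,0],[-0.4,0,0,-0.6,0,0,0],[-0.4,0,0,-0.8,0,0,0],[-0.4,0,0,-1,0,0,0],[-0.4,0,0,-1,0,0,0],[-0.4,0,0,-1,0,0,0],[-0.4,0,0,-1,0,0,0],[-0.4,0,0,-1,0,0,0],[-0.4,0,0,-1,0,0,0]])

```text
time: 16.6
position: [0.5034, 0.285, 0.3949]
tool_rot: [-0.706, 0.708, -0.0, 0.001]
ft_force: [0.4, -0.1, 0.2]
grip_width: 0.061
```

```bash
python3 - <<'E'
from h import *
plan((0.503,0.24,0.45),-90)
grab("g")
for n,(a,b,c,e) in {"side":(230,430,150,390),"top":(160,360,60,300)}.items():
    p,d=load("g",n); cv2.imwrite(f"pics/gc_{n}.png",cv2.resize(p[a:b,c:e][:,:,::-1],None,fx=3,fy=3,interpolation=cv2.INTER_CUBIC))
E
```

```text
t 16.6 pos [0.5034 0.285  0.3949] yaw -90.12 zaxis [ 1.6e-03  6.0e-04 -1.0e+00] F [ 0.38 -0.11  0.2 ] w 0.061 q [0.32 0.48 1.56 0.   1.1  1.89]
shift units [ 1.8    0.007 -2.204] in target axes [ 1.801  0.015 -2.203] turn units [-0.012  0.004 -0.014]
```

View pics/gc_side.png

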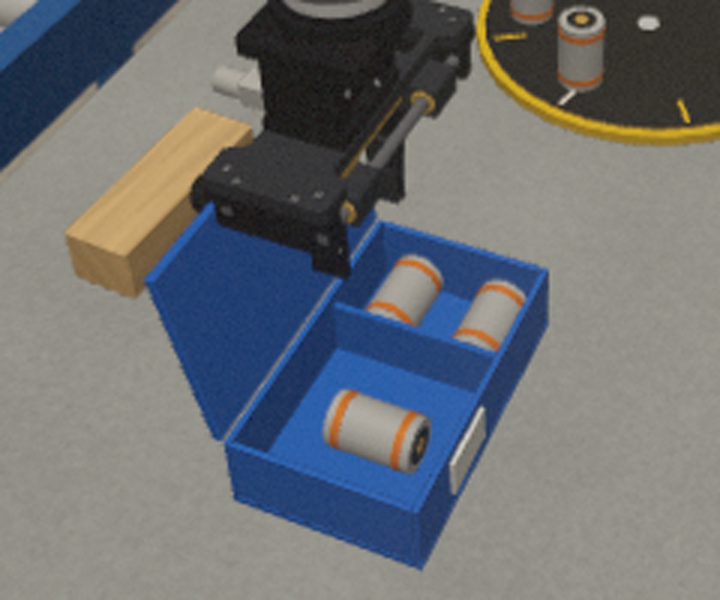

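The roller lies on the compartment floor, seen in the crop at about (378,432), and the fingers are free. I close the jaws and go over behind the lid, off to the +y side of the knob.

Request:
step_arm(steps=[[1,0,0,-0.9,0,0,0],[1,0,0,-0.9,0,0,0],[1,-0.1,-0.6,0,0,0,0],[1,-0.1,-0.9,0,0,0,0],[1,-0.1,-0.9,0,0,0,0],[1,-0.1,-0.9,0,0,0,0],[1,-0.1,-0.9,0,0,0,0],[1,-0.1,-0.9,0,0,0,0],[1,0,-0.9,0,0,0,0],[1,0,-0.3,0,0,0,0]])

```text
time: 17.7
position: [0.6627, 0.2994, 0.4365]
tool_rot: [-0.706, 0.708, -0.0, -0.0]
ft_force: [0.1, 0.2, -1.1]
grip_width: 0.0009
```

```bash
python3 - <<'E'
from h import *
plan((0.66,0.30,0.352),-90)
grab("i")
for n,(a,b,c,e) in {"side":(230,430,150,390),"top":(160,360,60,300)}.items():
    p,d=load("i",n); cv2.imwrite(f"pics/ic_{n}.png",cv2.resize(p[a:b,c:e][:,:,::-1],None,fx=3,fy=3,interpolation=cv2.INTER_CUBIC))
# roller in bay
p,d=load("i","side");P=cloud("side",d)
m=(P[...,2]>.03)&(P[...,2]<.048)&(abs(P[...,0]-.51)<.06)&(P[...,1]>.22)&(P[...,1]<.335)&(cv2.cvtColor(p,cv2.COLOR_RGB2HSV)[...,1]<90)
q=P[m];print(len(q),q.mean(0),q[:,2].max(),cv2.minAreaRect(q[:,:2].astype(np.float32)))
E
```

```text
t 17.7 pos [0.6627 0.2994 0.4365] yaw -90.17 zaxis [ 2.e-04 -3.e-04 -1.e+00] F [ 0.05  0.17 -1.06] w 0.0009 q [ 0.27  0.65  1.11 -0.    1.39  1.84]
shift units [-0.025  0.11   3.382] in target axes [-0.025  0.109  3.382] turn units [-0.002 -0.002 -0.021]
425 [0.5012016  0.29323494 0.03977138] 0.04722459550076977 ((0.5039345026016235, 0.28998398780822754), (0.06651027500629425, 0.0374557189643383), 2.697338819503784)
```

View pics/ic_side.png

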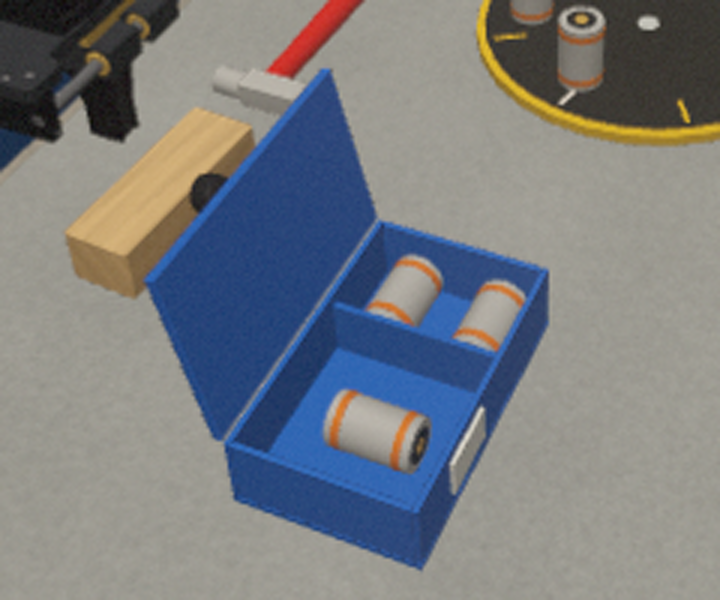

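View pics/ic_top.png

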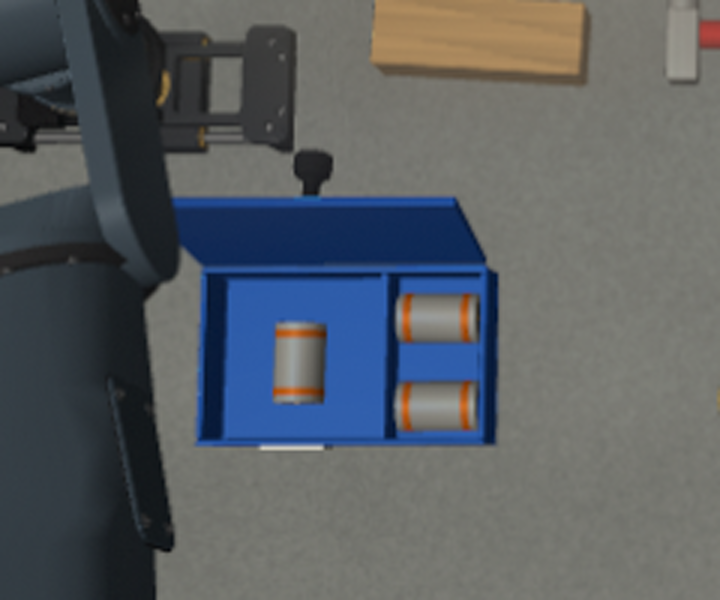

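The roller's top is at z 0.047 and it is centred near (0.504, 0.29). The fingertips are behind the lid and clear of the knob and the timber. I descend, then swing the lid.

Request:
step_arm(steps=[[1,0,0,0.5,0,0,0],[1,0,0,0.7,0,0,0],[1,0,0,0.8,0,0,0],[1,0,0,0.8,0,0,0],[1,0,0,0.6,0,0,0],[1,0,0.3,0,0,0,0],[1,0,0.5,0,0,0,0],[1,0,0.6,0,0,0,0],[1,0,0.6,0,0,0,0],[1,0,0.5,0,0,0,0]])

```text
time: 18.8
position: [0.5983, 0.3002, 0.3542]
tool_rot: [-0.707, 0.708, -0.001, 0.002]
ft_force: [1.7, -0.5, 1.3]
grip_width: 0.0004
```

```bash
python3 - <<'E'
from h import *
plan((0.578,0.30,0.36),-90)
grab("j")
p,d=load("j","side"); cv2.imwrite(f"pics/jc.png",cv2.resize(p[200:430,130:390][:,:,::-1],None,fx=2.5,fy=2.5,interpolation=cv2.INTER_CUBIC))
E
```

```text
t 18.8 pos [0.5983 0.3002 0.3542] yaw -90.1 zaxis [ 0.0044  0.0011 -1.    ] F [ 1.74 -0.46  1.35] w 0.0004 q [ 0.3   0.64  1.36 -0.    1.13  1.87]
shift units [ 0.008  0.81  -0.234] in target axes [ 0.007  0.811 -0.23 ] turn units [-0.031  0.008 -0.012]
```

View pics/jc.png

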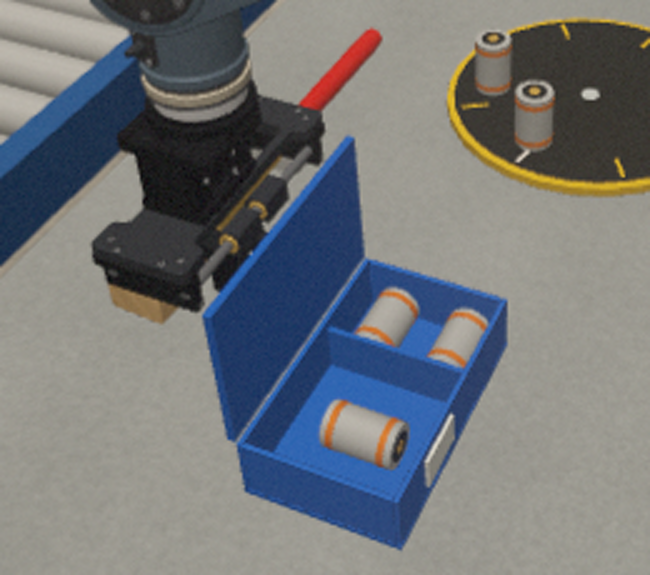

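The lid is moving, with its edge now about upright and 1.7 N on the finger. I continue along the arc.

Request:
step_arm(steps=[[1,0,0.4,-0.1,0,0,0],[1,0,0.4,-0.1,0,0,0],[1,0,0.45,0.05,0,0,0],[1,0,0.45,0.05,0,0,0],[1,0,0.45,0.2,0,0,0],[1,0,0.45,0.2,0,0,0],[1,0,0.4,0.25,0,0,0],[1,0,0.4,0.25,0,0,0],[1,0,0.35,0.35,0,0,0],[1,0,0.3,0.35,0,0,0]])

```text
time: 19.9
position: [0.4965, 0.3002, 0.314]
tool_rot: [-0.706, 0.708, 0.0, -0.0]
ft_force: [1.1, 0.1, 1.5]
grip_width: 0.0003
```

```bash
python3 - <<'E'
from h import *
plan((0.496,0.30,0.316),-90)
grab("k")
p,d=load("k","side"); cv2.imwrite(f"pics/kc.png",cv2.resize(p[200:430,130:390][:,:,::-1],None,fx=2.5,fy=2.5,interpolation=cv2.INTER_CUBIC))
E
```

```text
t 19.9 pos [0.4965 0.3002 0.314 ] yaw -90.12 zaxis [-1.1e-03 -2.0e-04 -1.0e+00] F [1.13 0.06 1.53] w 0.0003 q [0.35 0.59 1.63 0.   0.93 1.92]
shift units [ 0.007  0.02  -0.079] in target axes [ 0.007  0.02  -0.079] turn units [ 0.008 -0.001 -0.015]
```

View pics/kc.png

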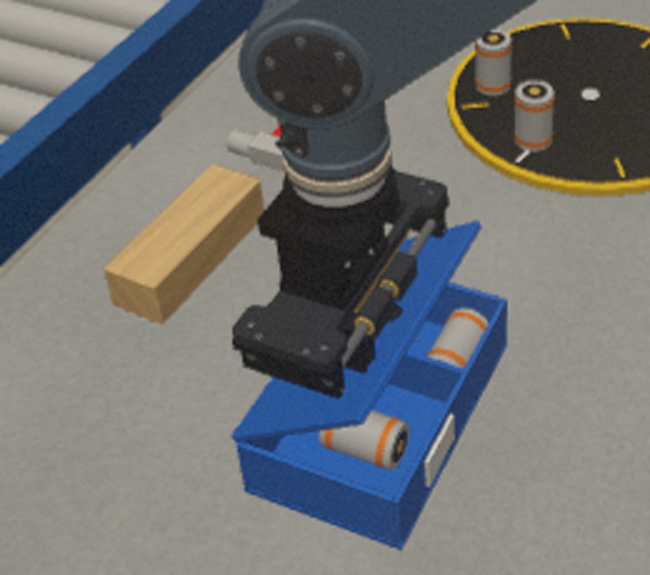

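Request:
step_arm(steps=[[1,0,0.27,0.4,0,0,0],[1,0,0.25,0.4,0,0,0],[1,0,0.18,0.44,0,0,0],[1,0,0.16,0.44,0,0,0],[1,0,0.1,0.4,0,0,0],[1,0,0.06,0.3,0,0,0],[1,0,0,0.2,0,0,0],[1,0,0,0,0,0,0],[1,0,0,0,0,0,0],[1,0,0,0,0,0,0]])

```text
time: 21.0
position: [0.4715, 0.3001, 0.2511]
tool_rot: [-0.706, 0.708, 0.0, -0.001]
ft_force: [-2.3, -1.2, 8.4]
grip_width: 0.0004
```

```bash
python3 - <<'E'
from h import *
plan((0.4705,0.30,0.250),-90)
E
```

```text
t 21.0 pos [0.4715 0.3001 0.2511] yaw -90.12 zaxis [-1.8e-03 -6.0e-04 -1.0e+00] F [-2.35 -1.23  8.37] w 0.0004 q [0.37 0.66 1.72 0.   0.76 1.94]
shift units [0.005 0.04  0.042] in target axes [0.004 0.04  0.042] turn units [ 0.013 -0.004 -0.015]
```

At 8.4 N it looks to have reached the stop. I press slightly more, then retreat.

Request:
step_arm(steps=[[1,0,0,0.08,0,0,0],[1,0,0,0,0,0,0],[1,0,0,0,0,0,0],[1,0,0,-0.2,0,0,0],[1,0,0,-0.4,0,0,0],[1,0,0,-0.8,0,0,0],[1,0,0,-1,0,0,0],[1,0,0,-1,0,0,0],[1,0,0,-1,0,0,0],[1,0,0,-1,0,0,0]])

```text
time: 22.0
position: [0.4721, 0.3002, 0.3843]
tool_rot: [-0.706, 0.708, 0.0, -0.0]
ft_force: [-0.1, 0.3, 1.0]
grip_width: 0.0005
```

Request:
step_arm(steps=[[1,0.8,0.6,0,0,0,0],[1,0.9,0.2,0,0,0,0],[1,0.9,0,0,0,0,0],[1,0.9,0,0,0,0,0],[1,0.9,0,0,0,0,0],[1,0.9,0,0,0,0,0],[1,0.9,0,0,0,0,0],[1,0.9,0,0,0,0,0],[1,0.5,0,0,0,0,0],[1,0,0,0,0,0,0]])

```text
time: 23.0
position: [0.4519, 0.1092, 0.3833]
tool_rot: [-0.705, 0.709, 0.0, 0.0]
ft_force: [-0.1, 0.2, 0.1]
grip_width: 0.0008
```

```bash
python3 - <<'E'
from h import *
plan((0.4705,0.30,0.250),-90)
grab("l")
for n in("side","top"):
    p,d=load("l",n);P=cloud(n,d); hsv=cv2.cvtColor(p,cv2.COLOR_RGB2HSV)
    m=(cv2.inRange(hsv,(100,100,40),(130,255,255))>0)&(abs(P[...,0]-.51)<.062)&(abs(P[...,1]-.24)<.105)&(P[...,2]>.05)
    q=P[m];A=np.c_[q[:,:2]-[.51,.24],np.ones(len(q))]
    c=np.linalg.lstsq(A,q[:,2],rcond=None)[0]; print(n,len(q),"slope x,y,z0",c)
p,d=load("l","side"); cv2.imwrite(f"pics/lc.png",cv2.resize(p[170:430,130:450][:,:,::-1],None,fx=2.2,fy=2.2,interpolation=cv2.INTER_CUBIC))
E
python3 m.py l
```

```text
t 23.0 pos [0.4519 0.1092 0.3833] yaw -90.27 zaxis [-0.e+00  1.e-04 -1.e+00] F [-0.09  0.22  0.05] w 0.0008 q [-0.    0.35  1.85  0.    0.95  1.57]
shift units [-7.635 -0.707  5.333] in target axes [-7.632 -0.743  5.333] turn units [ 0.     0.    -0.033]
side 4510 slope x,y,z0 [-0.00788319  0.0014791   0.06802681]
top 2732 slope x,y,z0 [-0.11995858 -0.05080018  0.0727272 ]
disc (367.032958984375, 293.94549560546875) [ 0.47016705 -0.21296339  0.042     ] (134.26034545898438, 135.86822509765625)
rim radius [0.15664995 0.15853017 0.16126285]
obj [356.45985401 246.78467153] 274 ztop 0.10948731517121134 mean [ 0.57840929 -0.18633713  0.10717796] rect ((0.5768359899520874, -0.1863902360200882), (0.037925124168395996, 0.038804929703474045), 2.7279751300811768)
obj [323.97609562 279.60159363] 251 ztop 0.10973034503318824 mean [ 0.50192085 -0.11214958  0.10708159] rect ((0.5013872981071472, -0.1118437647819519), (0.03686702996492386, 0.03859935700893402), 89.99234771728516)
```

View pics/lc.png

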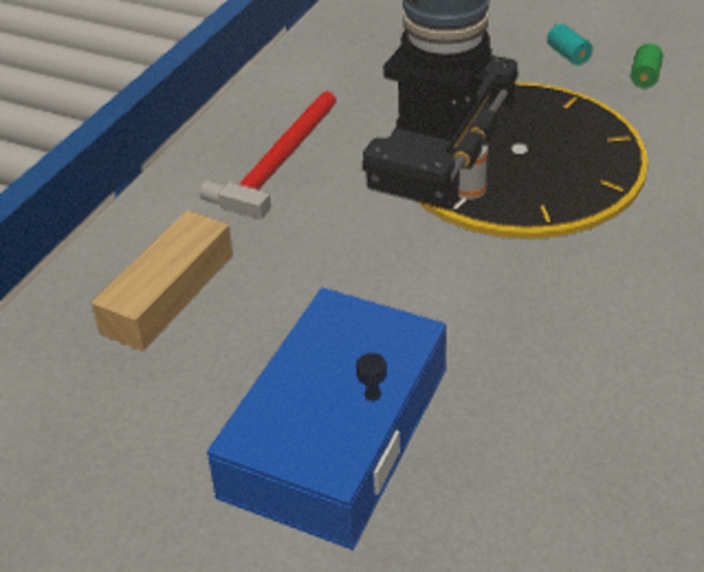

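The side view shows the lid flat: slope 0.008 rad and height 0.068, which is the rim plus 8 mm. The top fit disagrees at -0.12. I suspect arm pixels in its mask, so I recheck with a height limit.

```bash
python3 - <<'E'
from h import *
p,d=load("l","top");P=cloud("top",d); hsv=cv2.cvtColor(p,cv2.COLOR_RGB2HSV)
m=(cv2.inRange(hsv,(100,100,40),(130,255,255))>0)&(abs(P[...,0]-.51)<.062)&(abs(P[...,1]-.24)<.105)&(P[...,2]>.05)&(P[...,2]<.095)
q=P[m];m=abs(q[:,1]-.24)>.025;q=q[m]
A=np.c_[q[:,:2]-[.51,.24],np.ones(len(q))]
print(len(q),np.linalg.lstsq(A,q[:,2],rcond=None)[0])
s=status.get_obs();print(s['time'],s['ft_force'],s['joint_velocities'].round(4))
E
```

```text
2194 [-0.00100527 -0.00088855  0.0682074 ]
23.1 [0.16111666 0.13595954 0.60039168] [ 0.0185  0.001  -0.0017 -0.0006  0.0001 -0.    ]
```

Both views now agree: the lid is shut to within about 0.01 rad. The standing rollers are where they were at the start, and the arm is free. I hand in.

```bash
python3 -c "
from rig import robot
print(robot.hand_in())"
```

```text
the job is handed in; nothing more can be done
None
```

I lifted the tipped roller off the turntable, laid it on its side in the empty compartment of the box, closed the lid and let go. I handed the job in at about 23 s; it reports no verdict.

Last checks:
- **Roller in the box:** before the lid closed, it was lying level near (0.504, 0.29) with its top at z 0.047, which fits a roller on its side on the floor. It hasn't been seen since the lid covered it.
- **Lid:** shut flat, with a measured slope of 0.008 rad from the side camera and 0.001 rad from the top camera, and its top face 68 mm above the bench. My first top-camera fit disagreed at -0.12 rad. That fit had no upper height limit, so it most likely took in arm pixels; with a limit and the middle strip around the knob left out, it agreed.
- **Standing rollers:** both stood where they were at the start, to within about 2 mm, and the turntable showed no sign of turning.
- **Packed rollers:** both were still in their compartment while the lid was closing.
- **Other objects:** the hammer, the timber block and the look-alikes appeared unmoved in the pictures; I didn't measure them.
- **Arm:** it was clear of everything at hand-in.

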